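Hold a child's ankle brace at its balance point

TASK

The hinged side bars of the ankle brace on the fitting jig have flopped back and a sanding block has been left lying across them: first take the block off and lay it flat on the black rubber mat, letting go of it. Then swing the side bars up about the ankle joint until they stand plumb at their balance point, where they would fall neither backwards nor forwards over the toes, without ever letting them fall over to the toe side, and finish while still holding them there, still, in the gripper. Leave the other things on the bench where they are.

Things in the scene. Friction and masses are not known exactly. Their poses are not given: they have to be found in the camera images.
- ankle (a point): Middle of the ankle joint's axis, 70 mm above the bench, on the fixed fitting jig that carries the white plastic foot part of a child's brace. Axes: x level along the foot to the toes (roughly away from the robot), y along the joint's axis, z up.
- jig: The jig: an aluminium plate 300 x 150 x 12 mm fixed to the bench; origin on the bench straight below ankle, same axes. The plate spans x = -135 to 165 mm. Two steel stirrup plates stand at x = 0, y = +-57 mm, 83 mm high; two rests for the bars at x = -125, y = +-50 mm, 62 mm high; all else on it is under 50 mm high.
- uprights (a joint): Angle of the swinging side bars about the ankle joint (rad): 0 = lying level on their rests, towards the robot (-x of ankle); grows as they are lifted; 1.57 = plumb, the balance point (centre of mass straight over the joint); 2.5 = stop on the toe side. It swings almost freely (0.3 to 0.5 kg): let go before 1.57 the bars fall back, beyond it they fall over the toes.
- rod (a point): Middle of the spreader rod, a smooth round steel rod 12 mm thick, 96 mm long, parallel to the joint's axis, joining the free ends of the two flat steel side bars (16 x 5 mm) 180 mm from the ankle axis. 70 mm above the bench when the bars lie, 250 mm when they stand. Open gap of 79 mm between rod and calf shell. The rod can turn within a pinch grip.
- block_centre (a point): Centre of the sanding block, a wooden block with a cork underside, 36 mm (its x) by 140 mm (its y) by 36 mm high (z), about 0.11 to 0.22 kg. At the start it lies across the two side bars, about 125 to 137 mm from the ankle axis, between the calf shell and the rod, its underside 78 mm above the bench.
- block: The sanding block again; this origin is the centre of its underside.
- mat: Black rubber mat fixed to the bench, 200 mm (x) by 170 mm (y), 4 mm thick, to the robot's right of the jig; origin at the centre of its underside.
- tin: Bystander: round tin, 68 mm across, 95 mm high, origin under its centre.
- jar: Bystander: clear jar with a white lid, 56 mm across, 75 mm high, origin under its centre.
- wrench: Bystander: steel open-ended wrench lying flat, origin at its underside.
- screwdriver: Bystander: screwdriver lying, origin at its underside.
- cup: Bystander: small open cup, 56 mm across, 45 mm high, beside the jig, origin under its centre.
- collar: Bystander: aluminium collar, 52 mm across, 30 mm high, origin under its centre.
- offcut_centre (a point): Bystander: curved white plastic offcut, 130 mm long, 37 mm high, lying hollow side down; point near its centre.
Mind the look-alikes: they are no part of the job. There is more than one size of the block; the job needs the smallest.

How it is judged:
By the outcome, as a careful person would: the job done as asked, in the order asked, and still so for the second after the job is handed in, while the arm keeps its last pose, push and grip.
It also fails if it takes over 61 s, if anything falls off the work surface, if the arm or the gripper's body presses on something with over 40 N, if the wrist force passes 120 N, or if a joint passes its speed limit or range.

ROBOT

A 7-joint arm with a two-finger parallel gripper is mounted at the origin on the work surface. World frame = base frame: x ahead of the robot, y to its left, z up, the work surface at z = 0. Lengths are in m, angles in rad, forces in N, time in s.
With the tool pointing down it reaches from about 0.35 to 0.775 m from the base axis. Payload 3.1 kg.
Tool frame: the origin (TCP) lies midway between the tips of the shut fingers; the grasp point (between the pads) lies grasp_offset behind it (grasp_offset is the distance from the TCP to the grasp point, in m); y points along the fingers, z is the direction in which the jaws open and shut, and the axes are right-handed (so a half turn about y gives the same grasp; the last joint's range is limited). The gripper opens to 85 mm and grips with 20 to 120 N. Pads are 22 mm wide; open, the fingers measure 114 mm over their backs; the gripper's body (76 mm by 85 mm) begins 54 mm behind the grasp point. The pads swing forward as they close: fully open they stand 13 mm farther back than shut.
Start: joints at [1.168, 0.311, 0.014, 1.512, -0.004, 1.319, -0.027], TCP at [0.194, -0.515, 0.231] pointing down, gripper open.
Joint ranges: [-2.7, 2.7], [-0.3, 1.91], [-1.27, 1.3], [0.12, 2.57], [-1.44, 4.58], [0.2, 2.03], [-3.05, 3.05]. Speed limits (rad/s): [2.79, 2.79, 3.14, 3.14, 3.14, 3.14, 3.14].

INTERFACE

Orientations are given as a unit quaternion [x, y, z, w].
In Python, from plant import reach, movel, goto_joints, grip, pause, inverse_kinematics, get_obs, get_image, PlanningError, finish_job, trace, grasp_offset gives the robot as it stands. The module is installed in compiled form; this text tells all that it offers. Calls block until the motion is done:
- reach(position, orientation): joint-space move of the TCP to a pose.
- movel(position, attitude=None, max_speed=0.15, threshold=None): straight line of the TCP; attitude=None keeps the orientation; max_speed is the mean speed in m/s. With threshold (N) it stops when the force on the tool has changed by that much, and returns True; else False.
- goto_joints(angles): joint-space move.
- grip(opening): finger opening in m; the grip force is fixed at half the most; returns when the fingers have stopped.
- pause(seconds).
- inverse_kinematics(position, orientation): joint angles nearest the present ones, or None.
- get_obs(): the state.
- get_image(name): name is "side" or "top"; returns a dict with "image" (400x640x3 uint8, red, green, blue), "fx", "fy", "cx", "cy" (pixels), "R" (3x3) and "t" (3): a world point X has camera coordinates R X + t. Camera axes: x right, y down, z forward; pixel columns grow to the right and rows downward; lengths in m; the calibration is good to about 2 mm. A picture is of the moment at which its call begins. There is no depth.
A pose or a line that the arm cannot do raises PlanningError and nothing moves.
- finish_job(): hands the job in, once; it reports no verdict.
Trained networks look in a picture, given as the dict that the camera call returned (one of the last four; its "shot" number tells which), for a name from the list of things; names that differ only in an ending like _2 or _b are one class to them, and where a whole thing is asked for, a point or a joint stands for the part that bears it (a point fixed in the world has none). Each returns a list of dicts, best first, with "confidence" (0 to 1); they miss things now and then, are a little off and sometimes report something else, mostly with a low value. They report only what shows in the picture. A call takes as long as a camera call. They do not tell look-alikes from the thing itself.
- trace(picture, label): "pixels" (400x640 bool, what is visible of it) and "point" ([column, row] in pixels, amid what is visible of it).
The state is a dict: "time_s": time; "q": joint angles; "qd": joint speeds; "joint_efforts": joint torques, N m; "ee_pos": TCP position; "tcp_rot": TCP orientation; "wrist_force": force on the tool from outside, world axes, zero at the start; "ft_torque": the same for the moment, N m; "opening": finger opening in m.
Only numpy, scipy, OpenCV 4.12 (cv2) and the standard library are available. Lean on these libraries where they do the work, as an engineer would, in place of code of your own. Each camera call takes 0.05 s, during which the arm holds its last target. There are 200 camera calls.

## Working session

There is one attempt and no reset: what is moved stays moved. The work goes in short steps, each a Python script; the robot and the scene stay as the last script left them, time stands still between calls to the robot, and variables do not carry over. Pictures are saved under pics/ and viewed, about 8 in all and at most 12, crops included, and the job is handed in when it is done.

```bash
mkdir -p pics; ls; cat > h.py <<'E'
import numpy as np, cv2
from plant import *
def save(p,name,crop=None,scale=1):
    im=p["image"][:,:,::-1]
    if crop: im=im[crop[1]:crop[3],crop[0]:crop[2]]
    if scale!=1: im=cv2.resize(im,None,fx=scale,fy=scale,interpolation=cv2.INTER_CUBIC)
    cv2.imwrite("pics/"+name,im)
def onplane(p,px,z):
    R=np.array(p["R"]);t=np.array(p["t"])
    d=R.T@np.array([(px[0]-p["cx"])/p["fx"],(px[1]-p["cy"])/p["fy"],1.]);c=-R.T@t
    return c+d*(z-c[2])/d[2]
def proj(p,X):
    c=np.array(p["R"])@np.array(X)+np.array(p["t"])
    return np.array([p["fx"]*c[0]/c[2]+p["cx"],p["fy"]*c[1]/c[2]+p["cy"]])
E
python3 - <<'E'
from h import *
o=get_obs();print(o["time_s"],o["ee_pos"],o["tcp_rot"],o["opening"],grasp_offset)
zs=dict(block_centre=.096,rod=.07,mat=.004,tin=.05,jar=.04,cup=.02,collar=.015,jig=.01,uprights=.07,wrench=.005,screwdriver=.01,offcut_centre=.02)
for n in("top","side"):
    p=get_image(n);save(p,n+"0.png")
    print(n,-np.array(p["R"]).T@np.array(p["t"]))
    for k,z in zs.items():
        for r in trace(p,k)[:4]:
            print(k,round(r["confidence"],2),np.round(r["point"]),r["pixels"].sum(),onplane(p,r["point"],z).round(3))
E
```

```text
pics
0.0 [ 0.19393202 -0.51388725  0.2302165 ] [-0.12710199  0.69644331 -0.69480243  0.12673352] 0.08534491618613482 0.0187
top [0.40490318 0.01927169 1.25689247]
block_centre 0.69 [268. 244.] 1544 [0.363 0.162 0.096]
block_centre 0.68 [460. 287.] 1904 [ 0.257 -0.322  0.096]
block_centre 0.58 [358. 178.] 851 [ 0.532 -0.065  0.096]
block_centre 0.52 [423. 105.] 743 [ 0.723 -0.235  0.096]
rod 0.84 [352. 162.] 1117 [ 0.578 -0.052  0.07 ]
tin 0.95 [426. 105.] 725 [ 0.737 -0.253  0.05 ]
tin 0.61 [470. 188.] 4407 [ 0.513 -0.366  0.05 ]
tin 0.45 [466. 124.] 498 [ 0.684 -0.359  0.05 ]
jar 0.82 [466. 124.] 490 [ 0.687 -0.361  0.04 ]
cup 0.91 [212. 161.] 366 [0.587 0.327 0.02 ]
collar 0.73 [183. 157.] 249 [0.598 0.409 0.015]
jig 0.93 [332. 129.] 5800 [0.679 0.002 0.01 ]
jig 0.6 [212. 160.] 348 [0.591 0.331 0.01 ]
uprights 0.95 [356. 161.] 1067 [ 0.581 -0.063  0.07 ]
uprights 0.27 [335. 126.] 5776 [ 0.673 -0.007  0.07 ]
wrench 0.77 [172. 230.] 422 [0.399 0.437 0.005]
screwdriver 0.72 [396. 236.] 409 [ 0.384 -0.174  0.01 ]
offcut_centre 0.78 [198. 117.] 1630 [0.708 0.368 0.02 ]
side [-0.10170756
[... 307 characters left out ...]
201.] 3643 [ 0.658 -0.029  0.004]
jar 0.91 [332. 152.] 305 [ 0.687 -0.34   0.04 ]
cup 0.81 [203. 264.] 510 [0.602 0.317 0.02 ]
cup 0.24 [282. 201.] 3829 [ 0.636 -0.014  0.02 ]
collar 0.73 [177. 282.] 507 [0.606 0.393 0.015]
jig 0.75 [278. 204.] 3683 [ 0.645 -0.007  0.01 ]
jig 0.38 [386. 209.] 262 [ 0.38  -0.187  0.01 ]
uprights 0.59 [299. 191.] 867 [ 0.583 -0.029  0.07 ]
wrench 0.84 [222. 342.] 815 [0.402 0.44  0.005]
screwdriver 0.72 [381. 212.] 321 [ 0.384 -0.167  0.01 ]
screwdriver 0.18 [305. 155.] 622 [ 0.783 -0.309  0.01 ]
offcut_centre 0.8 [165. 258.] 1430 [0.692 0.362 0.02 ]
offcut_centre 0.7 [332. 148.] 358 [ 0.725 -0.395  0.02 ]
offcut_centre 0.31 [222. 342.] 737 [0.391 0.449 0.02 ]
```

View pics/top0.png

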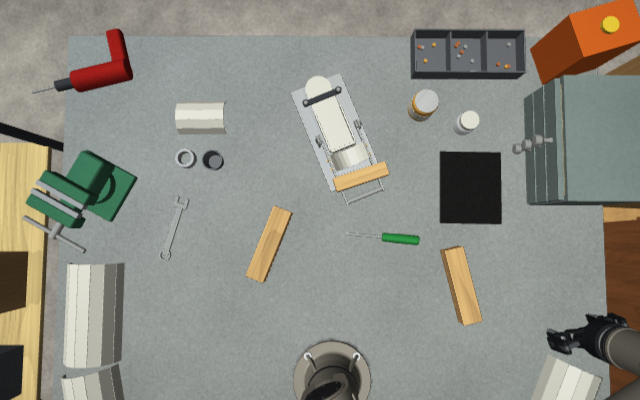

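View pics/side0.png

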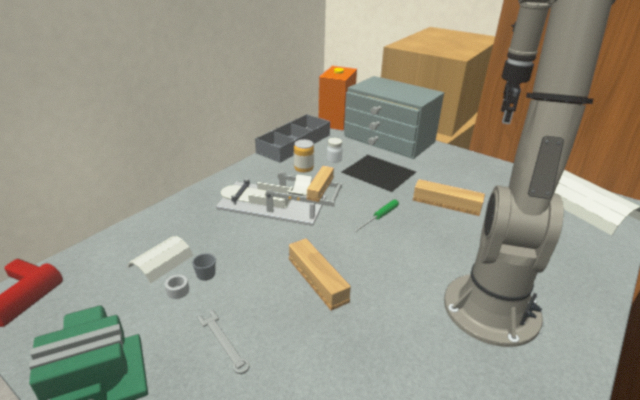

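```bash
python3 - <<'E'
from h import *
a=cv2.imread("pics/top0.png")[60:220,250:410];b=cv2.imread("pics/side0.png")[130:260,220:380]
f=lambda i:cv2.resize(i,(400,int(400*i.shape[0]/i.shape[1])),interpolation=cv2.INTER_CUBIC)
a,b=f(a),f(b);c=np.zeros((400,800,3),np.uint8);c[:a.shape[0],:400]=a;c[:b.shape[0],400:]=b
cv2.imwrite("pics/crop0.png",c)
E
```

```text
(no output)
```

View pics/crop0.png

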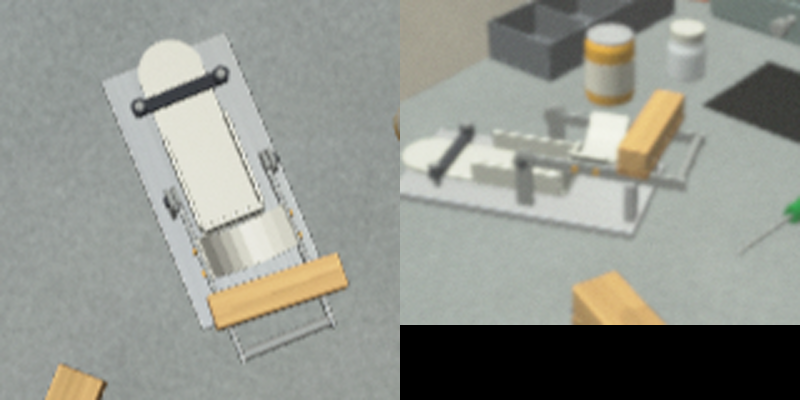

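Candidates for the block: top view (358,178), lying across the bars; (268,244) and (460,287), both larger and on the bare bench. The crop shows that the one at (358,178) is the smallest and lies across the side bars between shell and rod, so that is the one. The mat is at (470,188) and the rod ends are at (347,204) and (384,189).

```bash
cat >> h.py <<'E'
from scipy.spatial.transform import Rotation as Ro
def quat(jaw):  # tool y down, tool z along jaw (horizontal)
    y=np.array([0,0,-1.]);z=np.array([jaw[0],jaw[1],0.]);z/=np.linalg.norm(z)
    return Ro.from_matrix(np.c_[np.cross(y,z),y,z]).as_quat()
E
python3 - <<'E'
from h import *
p=get_image("top"); g=lambda x,y,z:onplane(p,(250+x/2.5,60+y/2.5),z)[:2]
print("tooly",Ro.from_quat(get_obs()["tcp_rot"]).as_matrix()[:,1].round(2),p["fx"])
an=lambda v:np.degrees(np.arctan2(v[1],v[0])).round(1)
r1,r2=g(243,360,.07),g(334,323,.07);s1,s2=g(172,205,.083),g(270,160,.083)
c1,c2,c3=g(103,85,.012),g(223,33,.012),g(203,328,.012)
print("rod",(r1+r2)/2,np.linalg.norm(r1-r2),an(r1-r2)-90)
print("stir",(s1+s2)/2,np.linalg.norm(s1-s2),an(s1-s2)-90,"rod->ankle",an((s1+s2-r1-r2)),np.linalg.norm(s1+s2-r1-r2)/2)
print("plate",np.linalg.norm(c1-c2),an(c1-c2)-90,an(c1-c3),np.linalg.norm(c1-c3))
b=[g(207,295,.114),g(340,253,.114),g(348,286,.114),g(217,328,.114)]
print("blk",np.mean(b,0),an(b[0]-b[1])-90,an(b[3]-b[2])-90,np.linalg.norm(b[0]-b[1]),np.linalg.norm(b[0]-b[3]))
m=trace(p,"block_centre")
for r in m:
    if abs(r["point"]-np.array([358,178])).max()<6:
        pts=np.argwhere(r["pixels"])[:,::-1].astype(np.float32)
        w=np.array([onplane(p,q,.114)[:2] for q in pts],np.float32); print("rect",cv2.minAreaRect(w))
q=p["image"].astype(int).sum(2)<110; q[:140]=0;q[235:]=0;q[:,:420]=0;q[:,520:]=0
w=np.array([onplane(p,x,.004)[:2] for x in np.argwhere(q)[:,::-1]],np.float32);print("mat",cv2.minAreaRect(w))
E
```

```text
tooly [ 0. -0. -1.] 456.1895275723852
rod [ 0.48647343 -0.08610177] 0.10279388566153691 22.299999999999997
stir [ 0.65150104 -0.01517476] 0.11276352846541308 25.099999999999994 rod->ankle 23.3 0.17962391654447282
plate 0.1461052683834683 24.099999999999994 22.4 0.2928380837672649
blk [ 0.53497319 -0.07182679] 17.799999999999997 18.0 0.14108176201125164 0.03482295898232454
rect ((0.5340437889099121, -0.07069045305252075), (0.04325825348496437, 0.1436900943517685), 19.832263946533203)
mat ((0.517871618270874, -0.3822658061981201), (0.1637759804725647, 0.19481076300144196), 88.93523406982422)
```

```bash
cat >> h.py <<'E'
def u(deg): return np.array([np.cos(np.radians(deg)),np.sin(np.radians(deg))])
E
python3 - <<'E'
from h import *
B=[.535,-.071]; A=np.array([.651,-.0155])
print("start",np.round(get_obs()["q"],2))
for s in (1,-1):
    for nm,P,q in (("blk",[*B,.18],quat(s*u(18.5))),("blkdn",[*B,.082],quat(s*u(18.5))),("mat",[.518,-.382,.01],quat(s*u(0))),("rod",[.486,-.086,.052],quat(s*u(23))),("up",[*A,.231],quat(s*u(23)))):
        j=inverse_kinematics(P,q);print(s,nm,None if j is None else np.round(j,2))
grip(.052)
Q=[quat(s*u(18.5)) for s in(1,-1)]
js=[inverse_kinematics([*B,.18],q) for q in Q]
i=min((k for k in(0,1) if js[k] is not None),key=lambda k:abs(js[k][6]))
reach([*B,.18],Q[i]);print(i)
for n in("top","side"):
    p=get_image(n);print(n,proj(p,[*B,.1]));save(p,n+"1.png")
    c=proj(p,[*B,.1]).astype(int);save(p,n+"1.png",(c[0]-75,c[1]-75,c[0]+75,c[1]+75),2.6)
cv2.imwrite("pics/c1.png",np.hstack([cv2.imread("pics/top1.png"),cv2.imread("pics/side1.png")]))
print(get_obs()["time_s"],get_obs()["opening"])
E
```

```text
start [ 1.17  0.31  0.01  1.51 -0.    1.32 -0.03]
1 blk [ 0.61  0.4  -0.68  1.6   0.27  1.23  0.2 ]
1 blkdn [ 0.58  0.51 -0.65  1.73  0.35  1.03  0.13]
1 mat [ 0.78  0.71 -0.27  1.48  0.21  0.98  0.45]
1 rod [ 0.61  0.45 -0.6   1.88  0.32  0.91  0.26]
1 up [ 0.4   0.62 -0.73  1.18  0.4   1.48  0.14]
-1 blk [ 0.29  0.34 -0.25  1.61  0.09  1.2  -2.8 ]
-1 blkdn [ 0.24  0.43 -0.18  1.74  0.09  0.98 -2.8 ]
-1 mat [ 0.47  0.7   0.21  1.5  -0.16  0.96 -2.41]
-1 rod [ 0.29  0.39 -0.19  1.89  0.09  0.87 -2.68]
-1 up [ 0.15  0.54 -0.26  1.19  0.13  1.43 -2.83]
0
top [360.47914596 176.78873613]
side [321.03535135 181.668139  ]
3.9583 0.052049000965705104
```

View pics/c1.png

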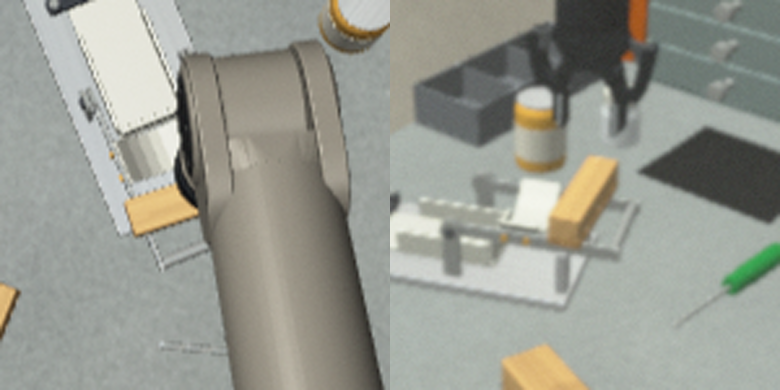

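The gripper hangs centred above the block in the side view: fingers at about (562,100) and (615,100), block top at (590,170). Next I descend, grip and lift.

```bash
python3 - <<'E'
from h import *
B=[.535,-.071]
hit=movel([*B,.083],max_speed=.1,threshold=6)
o=get_obs();print("hit",hit,o["ee_pos"].round(4),np.round(o["wrist_force"],1))
if not hit:
    grip(.030);o=get_obs();print(o["opening"],np.round(o["wrist_force"],1),o["ee_pos"])
    movel([*B,.20],max_speed=.12)
    o=get_obs();print(o["time_s"],o["opening"],np.round(o["wrist_force"],1))
    p=get_image("side");c=proj(p,[*B,.13]).astype(int);save(p,"s2.png",(c[0]-90,c[1]-75,c[0]+90,c[1]+75),3)
E
```

```text
hit False [ 0.5357 -0.0709  0.0837] [0.2 0.  0.1]
0.03534999737489628 [-0.3  0.3  4.5] [ 0.53595565 -0.07093318  0.08405955]
6.4833 0.03510091559114256 [-0.6 -0.5 -1.4]
```

View pics/s2.png

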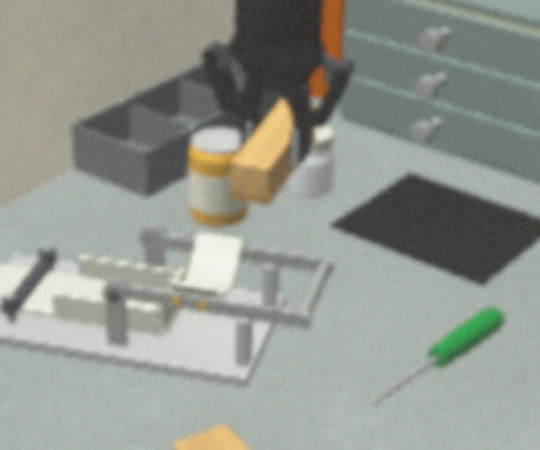

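```bash
python3 - <<'E'
from h import *
M=[.518,-.382]
Q=[quat(s*u(90)) for s in(1,-1)];js=[inverse_kinematics([*M,.10],q) for q in Q]
i=min((k for k in(0,1) if js[k] is not None),key=lambda k:abs(js[k][6]));print(i,np.round(js[i],2))
reach([*M,.10],Q[i]);print(get_obs()["time_s"],get_obs()["opening"])
movel([*M,.022],max_speed=.12)
hit=movel([*M,.006],max_speed=.03,threshold=3)
o=get_obs();print(hit,o["ee_pos"],np.round(o["wrist_force"],1))
grip(.060)
movel([*M,.12],max_speed=.2)
R=[.486,-.086]
grip(.045)
reach([*R,.14],quat(u(23)))
o=get_obs();print(o["time_s"],o["ee_pos"],o["opening"])
p=get_image("top");save(p,"t3.png",(280,90,520,270),3.3)
p=get_image("side");save(p,"s3.png",(220,90,420,240),3.9)
for r in trace(p,"rod"):print(r["confidence"],r["point"])
E
```

```text
1 [ 0.73  0.6  -0.19  1.41  0.12  1.14 -1.05]
7.775 0.035084174748894525
True [ 0.51830194 -0.38217267  0.01008787] [-0.1  0.5  4.4]
11.625 [ 0.48632352 -0.08742106  0.14002078] 0.04459878494553585
0.71 [299.6, 189.8]
0.4 [378.8, 166.4]
```

View pics/s3.png

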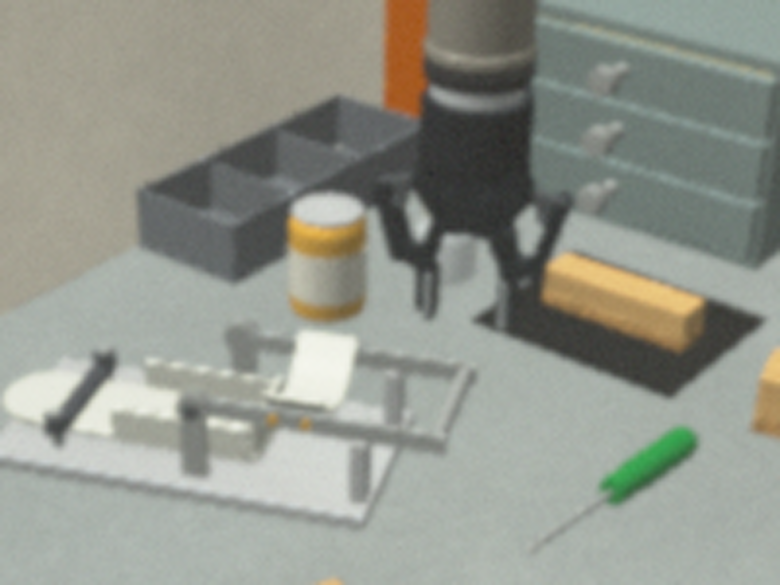

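View pics/t3.png

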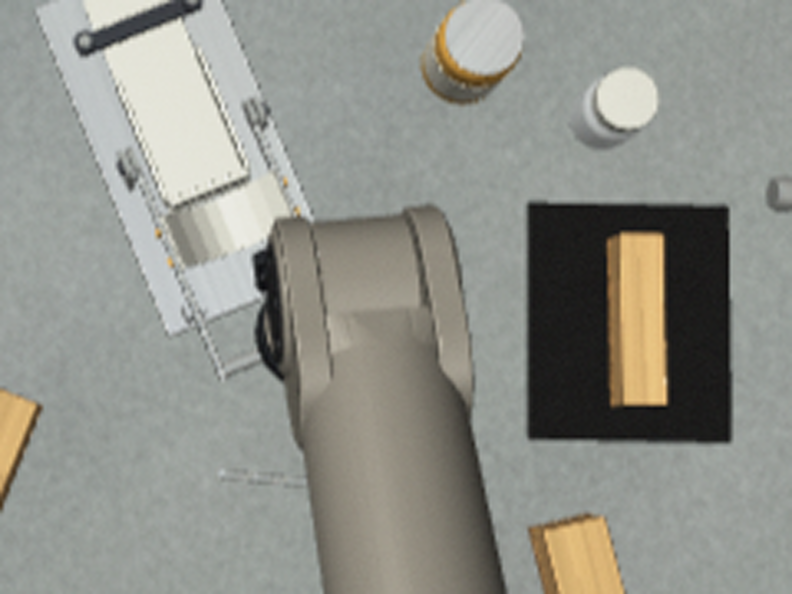

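The block lies flat in the middle of the mat (top crop (640,320)) and has been let go. In the side crop the rod runs from (445,445) to (470,372). I go down onto the rod with a contact threshold.

```bash
python3 - <<'E'
from h import *
p=get_image("side");e=[onplane(p,(220+x/3.9,90+y/3.9),.07)[:2] for x,y in((467,370),(443,443))]
print("rod from side",np.mean(e,0),np.linalg.norm(e[0]-e[1]))
R=(np.mean(e,0)+[.4865,-.0861])/2;print(R)
q=quat(u(23))
movel([*R,.105],q,max_speed=.1)
hit=movel([*R,.052],max_speed=.08,threshold=5)
o=get_obs();print(hit,o["ee_pos"],np.round(o["wrist_force"],1))
if not hit:
    grip(.008);pause(.2);o=get_obs();print(o["time_s"],o["opening"],o["ee_pos"].round(4),np.round(o["wrist_force"],1),np.round(o["ft_torque"],2))
    p=get_image("side");save(p,"s4.png",(260,130,380,220),6)
E
```

```text
rod from side [ 0.48868431 -0.08546974] 0.1027332419490674
[ 0.48759215 -0.08578487]
False [ 0.4880311  -0.08570984  0.05228709] [0.2 0.  0.8]
13.75 0.009851739103756441 [ 0.4924 -0.0841  0.0537] [ 6.1  2.6 -2.2] [ 0.49 -1.25 -0.06]
```

View pics/s4.png

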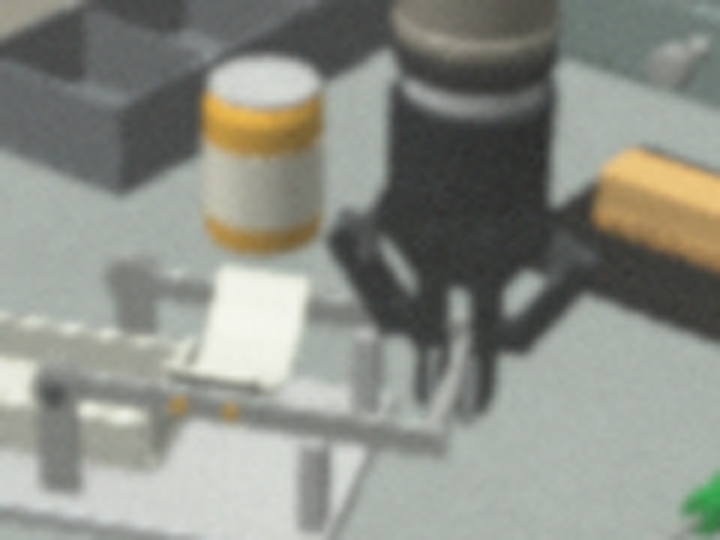

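```bash
python3 - <<'E'
from h import *
def st(): 
    o=get_obs();f=np.array(o["wrist_force"]);d=u(23.3)
    print(round(o["time_s"],2),o["ee_pos"].round(4),"f",f.round(2),"rad %.2f lat %.2f"%(f[:2]@d,f[:2]@[-d[1],d[0]]),"tq",np.round(o["ft_torque"],2),round(o["opening"],4));return o
q=quat(u(23.3))
o=st();P=np.array(o["ee_pos"])
for k in range(2):
    movel([P[0]+.0005,P[1]+.0002,.053],q,max_speed=.03);pause(.15);o=st();P=np.array(o["ee_pos"])
E
```

```text
13.8 [ 0.4924 -0.0841  0.0537] f [ 6.01  1.98 -2.13] rad 6.30 lat -0.56 tq [ 0.55 -1.27 -0.11] 0.0097
14.29 [ 0.4924 -0.084   0.053 ] f [-0.8  -0.63  0.92] rad -0.98 lat -0.26 tq [-0.05  0.38 -0.19] 0.0101
14.69 [ 0.4924 -0.0841  0.0529] f [-3.28  0.    2.14] rad -3.01 lat 1.30 tq [-0.06  0.64 -0.15] 0.0099
```

```bash
cat > arc.py <<'E'
from h import *
d=u(23.3); T0=np.array([.4923,-.0840,.0530]); C=T0+np.r_[.18*d,0]; q=quat(d)
def tgt(th): return C+np.r_[-.18*np.cos(th)*d,.18*np.sin(th)]
def st(th):
    o=get_obs();f=np.array(o["wrist_force"]);e=np.array(o["ee_pos"])-C
    x=e[:2]@d;y=e[:2]@[-d[1],d[0]];F=[f[:2]@d,f[:2]@[-d[1],d[0]],f[2]]
    rr=-np.cos(th)*F[0]+np.sin(th)*F[2];tt=np.sin(th)*F[0]+np.cos(th)*F[2]
    print("%.1f cmd %.1f act %.2f r %.4f lat %.4f z %.4f| Fx %.2f Fy %.2f Fz %.2f rad %.2f tan %.2f op %.4f"%(o["time_s"],np.degrees(th),np.degrees(np.arctan2(e[2],-x)),np.hypot(x,e[2]),y,e[2],*F,rr,tt,o["opening"]))
    return np.linalg.norm(F)
E
python3 - <<'E'
from arc import *
for a in range(0,81,8):
    th=np.radians(a);movel(tgt(th),q,max_speed=.08)
    if st(th)>18: print("STOP");break
p=get_image("side");save(p,"s5.png",(220,60,420,210),3.9)
E
```

```text
14.9 cmd 0.0 act -0.02 r 0.1800 lat -0.0001 z -0.0001| Fx -2.58 Fy -0.10 Fz 0.29 rad 2.58 tan 0.29 op 0.0099
15.4 cmd 8.0 act 7.99 r 0.1801 lat -0.0001 z 0.0250| Fx -1.45 Fy -0.45 Fz -3.77 rad 0.92 tan -3.93 op 0.0102
15.9 cmd 16.0 act 15.96 r 0.1804 lat -0.0002 z 0.0496| Fx -2.00 Fy -0.10 Fz -1.97 rad 1.38 tan -2.44 op 0.0098
16.3 cmd 24.0 act 24.02 r 0.1809 lat -0.0003 z 0.0736| Fx -5.52 Fy -0.98 Fz -0.06 rad 5.02 tan -2.30 op 0.0101
16.8 cmd 32.0 act 32.00 r 0.1815 lat -0.0004 z 0.0962| Fx -7.23 Fy -0.04 Fz 1.97 rad 7.18 tan -2.16 op 0.0097
17.3 cmd 40.0 act 39.91 r 0.1823 lat -0.0007 z 0.1170| Fx -8.81 Fy 0.38 Fz 6.02 rad 10.62 tan -1.05 op 0.0098
17.7 cmd 48.0 act 47.94 r 0.1832 lat -0.0009 z 0.1360| Fx -12.61 Fy -0.13 Fz 10.16 rad 15.99 tan -2.57 op 0.0096
18.2 cmd 56.0 act 56.17 r 0.1841 lat -0.0013 z 0.1529| Fx -12.82 Fy -0.01 Fz 14.86 rad 19.48 tan -2.32 op 0.0093
STOP
```

View pics/s5.png

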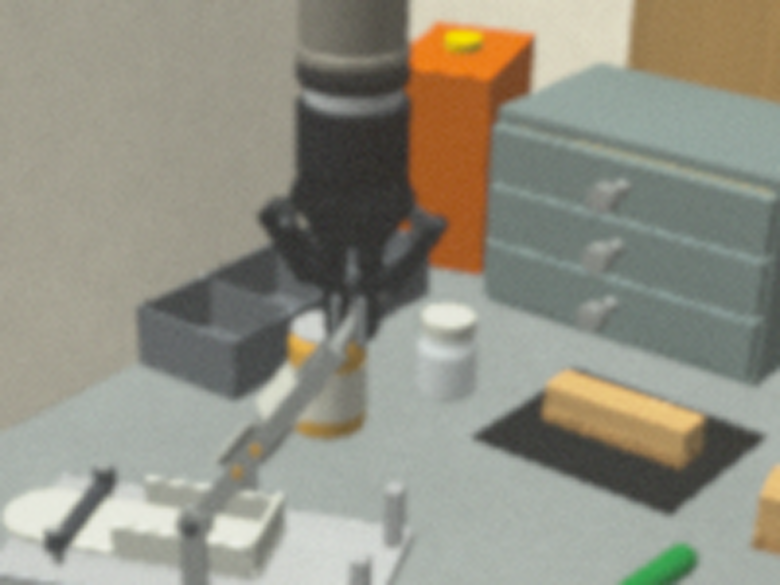

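The rod is gripped and the bars are up at about 56°. The radial misfit grows evenly with angle, which means the rod rolls or slips along the pads in z, while x stays clamped. I'll add a z feed-forward and carry on.

```bash
cat >> arc.py <<'E'
def tgt2(th,k=.0052): return tgt(th)+np.r_[0,0,k*th]
E
python3 - <<'E'
from arc import *
for a in (55.5,62,69,76,82):
    th=np.radians(a);movel(tgt2(th),q,max_speed=.06);pause(.1)
    if st(th)>18: print("STOP");break
E
```

```text
18.6 cmd 55.5 act 56.40 r 0.1843 lat -0.0012 z 0.1535| Fx -1.63 Fy -3.67 Fz -1.68 rad -0.46 tan -2.29 op 0.0093
19.2 cmd 62.0 act 63.15 r 0.1853 lat -0.0015 z 0.1653| Fx -1.98 Fy -4.36 Fz -1.59 rad -0.47 tan -2.49 op 0.0097
19.8 cmd 69.0 act 69.63 r 0.1860 lat -0.0017 z 0.1744| Fx -1.87 Fy -6.13 Fz -1.83 rad -1.04 tan -2.40 op 0.0096
20.4 cmd 76.0 act 76.62 r 0.1870 lat -0.0021 z 0.1820| Fx -1.99 Fy -5.49 Fz -1.07 rad -0.56 tan -2.19 op 0.0094
21.0 cmd 82.0 act 82.69 r 0.1880 lat -0.0023 z 0.1865| Fx -0.22 Fy -5.67 Fz 0.00 rad 0.04 tan -0.22 op 0.0097
```

```bash
cat >> arc.py <<'E'
def tgt3(th,lat=-.004): return tgt2(th)+lat*np.r_[-d[1],d[0],0]
def thx():
    e=np.array(get_obs()["ee_pos"])-C;return np.degrees(np.arccos(-(e[:2]@d)/.18))
E
python3 - <<'E'
from arc import *
for a in (85,88,89.5):
    th=np.radians(a);movel(tgt3(th),q,max_speed=.03);pause(.3)
    F=st(th);print(thx())
    if F>18: break
p=get_image("side");save(p,"s6.png",(220,60,380,220),3.7)
np.save("side6.npy",p["image"])
E
```

```text
21.8 cmd 85.0 act 85.30 r 0.1880 lat -0.0025 z 0.1874| Fx -1.95 Fy 1.55 Fz 2.24 rad 2.40 tan -1.75 op 0.0091
85.09285220542057
22.6 cmd 88.0 act 88.23 r 0.1884 lat -0.0029 z 0.1883| Fx -2.17 Fy 6.02 Fz 4.72 rad 4.79 tan -2.00 op 0.0097
88.15115928499694
23.2 cmd 89.5 act 89.52 r 0.1884 lat -0.0029 z 0.1884| Fx -1.85 Fy 5.04 Fz 4.96 rad 4.97 tan -1.81 op 0.0093
89.49739727132838
```

View pics/s6.png

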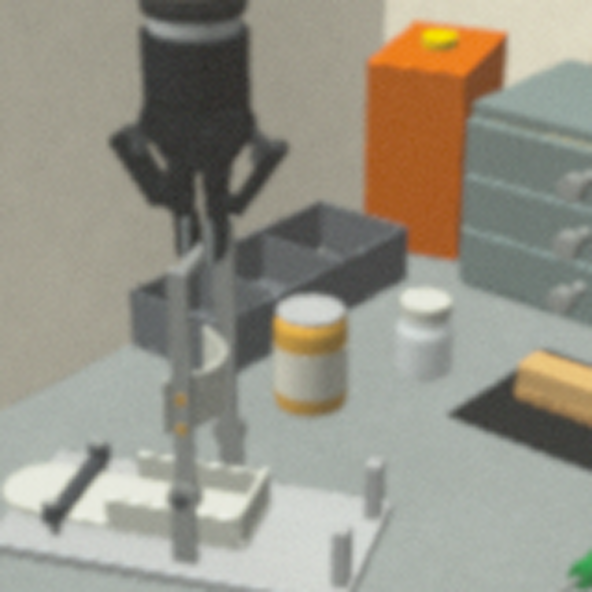

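```bash
python3 - <<'E'
from arc import *
p=get_image("side");im=p["image"].astype(float)
A=np.array([C[0],C[1],0]);l=np.array([-d[1],d[0],0])
for y in(.05,):
    for z in(.075,.25):print(z,(proj(p,A+y*l+[0,0,z])-[220,60])*3.7)
a,b=[proj(p,A+.05*l+[0,0,z]) for z in(.07,.25)]
# bar centreline: brightest-gradient edges per row against prediction
g=im.mean(2)
for z in np.arange(.10,.25,.015):
    c=proj(p,A+.05*l+[0,0,z]);r=int(round(c[1]));x0=int(c[0])-9
    print(round(z,3),round(c[0],1),r,x0,g[r-1:r+2,x0:x0+18].mean(0).round().astype(int))
th=np.radians(90);movel(tgt3(th,-.0033)+[0,0,.001],q,max_speed=.03);pause(.4);st(th);print(thx())
E
```

```text
0.075 [184.80736619 488.66634899]
0.25 [175.27521903 279.97988848]
0.1 269.6 185 260 [156 157 160 164 170 170 162 143 128 127 126 130 138 158 171 175 182 193]
0.115 269.4 180 260 [174 173 171 170 171 168 157 139 129 125 123 125 138 158 168 171 170 168]
0.13 269.2 175 260 [171 170 169 164 146 125 125 126 128 124 119 116 124 139 153 158 159 149]
0.145 269.0 171 259 [169 169 169 169 165 139 120 117 122 122 123 121 113 111 113 117 117 116]
0.16 268.7 166 259 [169 171 170 171 162 137 116 116 124 126 126 119 107 108 113 115 115 115]
0.175 268.5 161 259 [173 171 171 173 175 175 164 142 124 122 122 122 121 129 135 136 135 130]
0.19 268.3 156 259 [166 161 155 150 139 131 129 126 123 123 123 121 110 103 107 124 158 174]
0.205 268.1 151 259 [103 103 102 103 101 105 111 119 123 124 121 115 105 101 105 127 159 177]
0.22 267.8 146 258 [102 101 103 102 102 102 105 110 119 122 122 120 112 108 105 112 119 127]
0.235 267.6 141 258 [103 105 103 103 100  99 101 111 118 121 122 119 105  86  76  80  92 101]
23.9 cmd 90.0 act 89.79 r 0.1884 lat -0.0029 z 0.1884| Fx -2.27 Fy 4.54 Fz 1.24 rad 1.24 tan -2.27 op 0.0096
89.7790635792651
```

```bash
python3 - <<'E'
from arc import *
th=np.radians(90.2);movel(tgt3(th,-.003)+[0,0,.001],q,max_speed=.02);pause(.6);st(th);a=thx();pause(.3);print(a,thx(),np.abs(get_obs()["qd"]).max())
p=get_image("top");save(p,"t7.png",(150,60,530,330),2)
E
```

```text
24.8 cmd 90.2 act 90.08 r 0.1885 lat -0.0030 z 0.1885| Fx -3.49 Fy 4.03 Fz -3.67 rad -3.68 tan -3.48 op 0.0094
90.08086405505901 90.09489329998523 0.0013623400432407973
```

View pics/t7.png

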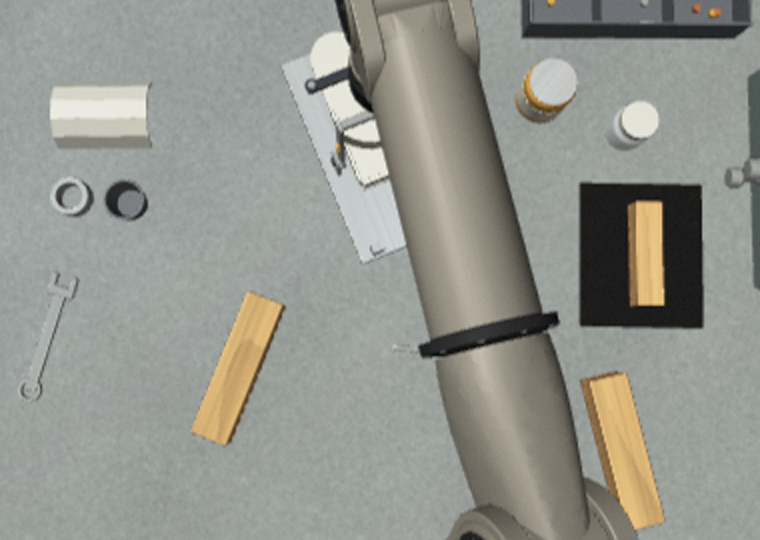

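The block lies flat on the mat at (645,253), the bystanders in view are where they were, and the bars are held plumb and still. I'm handing in.

```bash
python3 -c "
from plant import *
print(finish_job(),get_obs()['time_s'])"
```

```text
the job is handed in; nothing more can be done
the job is handed in; nothing more can be done
```

I laid the smallest sanding block flat in the middle of the black mat and let go of it. Then I gripped the spreader rod, swung the side bars up, and handed in at about 25 s with them held at the balance point.

**Last checks:**
- **Bar angle:** the arm's position put the bars at about 90.1° (1.572 rad). A side-camera check made when they were at 89.5° agreed to about 0.3–0.5°.
- **Stillness:** joint speeds were about 0.001 rad/s, with the rod still in the grip.
- **Bench:** in the last top picture the block was on the mat and everything in view stood where it was at the start. The arm hid most of the screwdriver in that picture; I did not touch it.

**What disagreed:**
- **Rod position:** the top camera placed the rod and ankle about 6 mm nearer the robot than the gripper found them. I went by the gripper.
- **Rod in the grip:** the rod moved about 8 mm along the pads towards the fingertips during the swing. Forces reached about 20 N before I corrected the path.
- **Force at the end:** a steady 3–4 N remained on the wrist along each axis. I put it down to friction in the grip and the arm's give, so I judged balance by position, not by zero force.

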